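Check the cheese scale with its large weight

ROBOT

A 6-joint arm with a two-finger parallel gripper is mounted at the origin on the work surface. World frame = base frame: x ahead of the robot, y to its left, z up, the work surface at z = 0. Lengths are in m, angles in rad, forces in N, time in s.
With the tool pointing down it reaches from about 0.325 to 0.9 m from the base axis. Payload 6.1 kg.
Tool frame: the origin (TCP) lies on the centre line of the jaws, within the pads' length; the fingertips stand bot.nose_length ahead of it and the grasp point (between the pads) lies 11 mm behind it (bot.nose_length is the distance from the TCP to the fingertips, in m); z points along the fingers, y is the line along which they close (so a half turn about z gives the same grasp; the last joint's range is limited). The gripper opens to 85 mm and grips with 20 to 120 N. Pads are 22 mm wide; open, the fingers measure 114 mm over their backs; the gripper's body (76 mm by 85 mm) begins 54 mm behind the grasp point. The pads swing forward as they close: fully open they stand 13 mm farther back than shut.
Start: joints at [-1.356, 0.22, 1.526, -0, 1.395, -0.126], TCP at [0.209, -0.589, 0.239] pointing down, gripper open.
Joint ranges: [-2.98, 2.98], [-0.91, 2.08], [0.09, 2.57], [-1.24, 4.39], [0.2, 2.65], [-2.68, 2.68]. Speed limits (rad/s): [2.57, 2.57, 3.01, 3.14, 3.14, 3.14].

INTERFACE

Orientations are given as a unit quaternion [w, x, y, z].
In Python, from station import bot, status, vision, ticket gives the robot as it stands. Calls block until the motion is done:
- bot.move_to(position, orientation): joint-space move of the TCP to a pose.
- bot.move_linear(position, v=0.15, rot=None): straight line of the TCP; rot=None keeps the orientation; v is the mean speed in m/s.
- bot.move_j(angles): joint-space move.
- bot.gripper_to(opening, grasp_force=None): finger opening in m; grasp_force is the grip in N (None keeps the last); returns when the fingers have stopped.
- bot.dwell(seconds).
- bot.ik(position, orientation): joint angles nearest the present ones, or None.
- status.observe(): the state.
- vision.camera(name): name is "scene" or "side" or "wrist"; returns (picture, depth): 420x560x3 uint8, blue, green, red; 420x560 float32, m along the optical axis (not along the pixel's ray), 0 where there is no reading.
- vision.camera_info(name): a dict with "intrinsics" (3x3 intrinsics, pixels), "R" (3x3) and "t" (3): a world point X has camera coordinates R X + t. Camera axes: x right, y down, z forward; pixel columns grow to the right and rows downward; lengths in m; the calibration is good to about 2 mm. A picture is of the moment at which its call begins: read the wrist's pose just before it. camera_info takes no time and is no camera call; for the wrist camera it gives the pose at the moment of the call.
A pose or a line that the arm cannot do raises bot.Unreachable and nothing moves.
- ticket.sign_off(): hands the job in; it is judged then, once.
The state is a dict: "time_s": time; "joint_positions": joint angles; "joint_vel": joint speeds; "effort": joint torques, N m; "ee_pos": TCP position; "eef_rot": TCP orientation; "contact_force": force on the tool from outside, world axes, zero at the start; "torque": the same for the moment, N m; "width": finger opening in m; "finger_force": force on a finger pad.
Only numpy, scipy, OpenCV 4.12 (cv2) and the standard library are available. Lean on these libraries where they do the work, as an engineer would, in place of code of your own. Each camera call takes 0.05 s, during which the arm holds its last target. There are 200 camera calls.

TASK

Check the cheese scale: first take the small cheese off the scale's pan and stand it upright on the free part of the wooden drying board, wholly on the board, then take the largest check weight from its tray and set it down gently, upright and centred on the pan, and let go. Do not drop the weight on the pan or press the pan down hard, do not knock the weighing station and the bar above its pan, and leave the two other weights, the other cheese and the jar where they stand.

Things in the scene. Friction and masses are not known exactly. Their poses are not given: they have to be found in the camera images.
- station: Weighing station, fixed: grey scale base 180 x 170 mm (x, y), its top 55 mm above the bench, a round steel pan of 150 mm diameter over its middle and a bar above it on two posts of 14 mm diameter, 232 mm high, at x = +15, y = -115 and +115 mm (feet 50 mm square). Origin: on the bench under the pan's centre; z up, -x faces the robot, yaw up to 0.3 rad.
- bar_mid (a point): Middle of the steel label bar over the pan: 14 mm diameter, along the station's y from -125 to +125 mm, axis 225 mm above the bench and 15 mm beyond the pan's centre (+x). A paper roll of 48 mm diameter is on it at y = 83 to 113 mm. No room for a vertical gripper over the pan: come in leaning, from the robot's side.
- pan_center (a point): Centre of the pan's upper face, marked with an engraved ring of 44 mm diameter; moves with the pan. 85 mm above the bench when the pan is empty; the pan is 6 mm thick and open all round.
- pan (a joint): How far the sprung pan is pressed down, in m: 0 empty, about 1 mm per newton, end stop at 18 mm. The small cheese presses it about 1.5 mm, the large weight about 5 mm. Pressing or dropping it past 14 mm is too hard.
- cheese: The small cheese that stands on the pan at the start: upright ochre cylinder, 60 mm diameter, 48 mm high, about 150 g, round white paper label on top. Origin: centre of its underside; z up along its axis.
- cheese_other: The same kind of small cheese (60 mm diameter, 48 mm high), already standing on one end of the board: leave it. Origin: centre of its underside.
- board: Wooden drying board, fixed, 260 mm (its x) by 140 mm (its y), 18 mm thick. Origin: centre of its underside; any yaw. The other cheese stands near its -x end.
- board_free (a point): Middle of the free part of the board: on its upper face, 60 mm from the board's centre along +x.
- tray: Low dark wooden tray for the check weights, fixed, 170 x 170 mm, rim 14 mm high and 6 mm thick, inner floor 6 mm above the bench. Origin: centre of its underside.
- weight_large: The largest of the three steel check weights: upright cylinder 38 mm diameter to 50 mm height, then a neck of 16 mm diameter and a knob of 24 mm diameter; 70 mm high in all, about 500 g. Origin: centre of its underside; z up along its axis.
- weight_medium: Medium steel check weight, 28 mm diameter to 34 mm height, 50 mm high with its knob. Stands in the tray; leave it. Origin: centre of its underside.
- weight_small: Small steel check weight, 22 mm diameter to 27 mm height, 40 mm high with its knob. Stands in the tray; leave it. Origin: centre of its underside.
- jar: White plastic jar, 60 mm diameter, 100 mm high, standing on the bench between the robot and the station; leave it. Origin: centre of its underside.
There are look-alikes about, which are no part of the job. What is shaped like the weight_large but red or yellow is not meant.

How it is judged:
On the way, in this order (a step that is already met when the one before it is completed fails the run):
1. the small cheese stands upright and released on the drying board (x of cheese in the frame of board between -0.105 and 0.105 m and y of cheese in the frame of board between -0.045 and 0.045 m and z of cheese in the frame of board between 0.012 and 0.025 m and angle between cheese's own z axis and vertical below 0.1 rad and linear speed of cheese below 0.02 m/s and contact force between the fingers and cheese below 0.1 N), for 0.2 s.
2. then the large weight stands upright, centred and released on the pan (horizontal distance between weight_large and pan_center below 0.012 m and z of weight_large in the frame of pan_center between -0.004 and 0.004 m and value of joint pan above 0.003 m and angle between weight_large's own z axis and vertical below 0.08 rad and linear speed of weight_large below 0.02 m/s and contact force between the fingers and weight_large below 0.1 N), for 0.3 s.
At the end, for the whole second after the job is handed in: Released and at rest: the small cheese upright (0.1 rad) and wholly on the board (centre within 105 mm along, 45 mm across of the board's centre); the large weight upright (0.08 rad) on the pan within 12 mm of its centre, pressing it down at least 3 mm (all of step 1 and all of step 2); the robot touches nothing.
It fails at once if another weight, the other cheese or the jar moved more than 20 mm (distance of any of weight_medium, weight_small, cheese_other, jar from where it was at the start of the episode above 0.02 m).
It fails at once if the pan was pressed or struck down past 14 mm (value of joint pan above 0.014 m).
It fails at once if the robot knocked the weighing station with more than 15 N (contact force between any of the arm, the fingers and station above 15 N).
It also fails if it takes over 64 s, if anything falls off the work surface, if the arm or the gripper's body presses on something with over 40 N, if the wrist force passes 120 N, or if a joint passes its speed limit or range.

## Working session

There is one attempt and no reset: what is moved stays moved. The work goes in short steps, each a Python script; the robot and the scene stay as the last script left them, time stands still between calls to the robot, and variables do not carry over. Pictures are saved under pics/ and viewed, at most 10 in all, crops included, and the job is handed in when it is done.

```bash
ls; mkdir -p pics; python3 - <<'E'
from station import bot, status, vision
import cv2, numpy as np
for n in ("scene","side"):
    p,d=vision.camera(n); i=vision.camera_info(n)
    cv2.imwrite(f"pics/{n}0.png",p); np.savez(f"{n}0.npz",p=p,d=d,K=i["intrinsics"],R=i["R"],t=i["t"])
    print(n,-np.array(i["R"]).T@np.array(i["t"]))
print(status.observe(),bot.nose_length)
E
```

```text
pics
scene [ 1.2329205  -0.39987756  0.81974728]
side [0.29854634 0.6669611  0.89518879]
{'time_s': 0.1, 'joint_positions': array([-1.35613196e+00,  2.21165951e-01,  1.52753174e+00,  1.29463672e-05,
        1.39472551e+00, -1.26090337e-01]), 'joint_vel': array([ 0.00130141, -0.00232538, -0.00227097, -0.0005446 ,  0.0001571 ,
        0.00060674]), 'effort': array([ 1.70085033e-03, -4.98241675e+01, -3.90546548e+01, -2.53233311e-04,
        5.57679188e-03, -2.93080018e-05]), 'ee_pos': array([ 0.2087609 , -0.58851535,  0.23827852]), 'eef_rot': array([-9.14659003e-04,  9.85520636e-01,  1.69553056e-01, -3.41557021e-05]), 'contact_force': array([ 1.17163066, -0.72894546,  0.02442257]), 'torque': array([ 0.00992896, -0.00445946,  0.00925094]), 'finger_force': 0.0, 'width': 0.08503529873514816} 0.008
```

View pics/scene0.png

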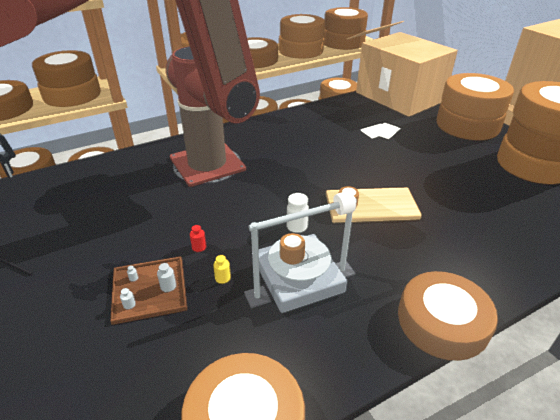

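View pics/side0.png

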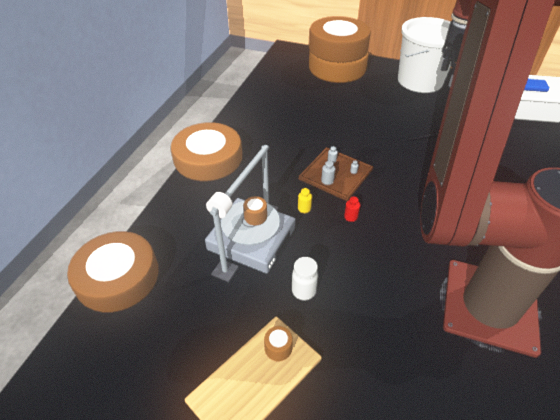

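The scene view shows the station at (300,260) with the small cheese at (292,245), and the tray at (148,288) with the large weight at (167,278). The red and yellow decoys are at (197,238) and (222,270), the jar at (297,212) and the board at (372,204). The side view shows the board at (255,380) with the other cheese at (278,343), the jar at (305,280) and the large weight at (328,173).

```bash
cat > h.py <<'E'
import numpy as np
def cloud(f,ds=1):
    z=np.load(f); d=z['d']; v,u=np.mgrid[0:d.shape[0],0:d.shape[1]]
    pc=np.stack([u,v,np.ones_like(u)],-1)@np.linalg.inv(z['K']).T*d[...,None]
    X=(pc-z['t'])@z['R']; X[d==0]=np.nan
    return X,z['p']
E
python3 - <<'E'
from h import *; import cv2
np.set_printoptions(precision=4,suppress=True)
spots={'scene':dict(cheese=(292,240),jar=(298,199),large=(165,268),med=(127,293),small=(131,268),red=(196,230),yel=(221,260),cheo=(346,190),board=(385,207),base=(300,290),roll=(346,202)),
'side':dict(cheese=(255,204),jar=(305,266),large=(328,166),med=(333,150),small=(354,163),red=(353,201),yel=(305,192),cheo=(278,338),board=(255,385),base=(250,257),roll=(219,205))}
allb=[];
for n in spots:
    X,p=cloud(n+'0.npz')
    print(n); 
    for k,(u,v) in spots[n].items(): print(k,np.nanmedian(X[v-1:v+2,u-1:u+2].reshape(-1,3),0))
    P=X.reshape(-1,3); c=p.reshape(-1,3).astype(int); 
    # bar
    bc=np.nanmedian(X[spots[n]['base'][1],spots[n]['base'][0]][None],0)
    near=np.hypot(P[:,0]-bc[0],P[:,1]-bc[1])<.25
    b=P[near&(P[:,2]>.224)&(P[:,2]<.238)]
    l=cv2.fitLine(b[:,:2].astype(np.float32),cv2.DIST_HUBER,0,.01,.01).ravel(); s=(b[:,:2]-l[2:])@l[:2]
    print('bar',len(b),l,'ends',l[2:]+l[:2]*s.min(),l[2:]+l[:2]*s.max())
    m=near&(abs(P[:,2]-.055)<.004); print('base',m.sum(),cv2.minAreaRect(P[m][:,:2].astype(np.float32)))
    q=P[near&(abs(P[:,2]-.0835)<.004)]; print('pan',len(q),cv2.minEnclosingCircle(q[:,:2].astype(np.float32)))
    bo=np.nanmedian(X[spots[n]['board'][1],spots[n]['board'][0]][None],0)
    m=(np.hypot(P[:,0]-bo[0],P[:,1]-bo[1])<.25)&(abs(P[:,2]-.018)<.005)&(c[:,2]>c[:,0]+30)
    print('board',m.sum(),cv2.minAreaRect(P[m][:,:2].astype(np.float32)))
    for k,zt in (('cheese',.1315),('cheo',.066),('large',None),('med',None),('small',None),('jar',.1)):
        u,v=spots[n][k]; x0=np.nanmedian(X[v-1:v+2,u-1:u+2].reshape(-1,3),0); zt=zt or x0[2]
        m=(np.hypot(P[:,0]-x0[0],P[:,1]-x0[1])<.06)&(abs(P[:,2]-zt)<.004)
        if m.sum()>3: print(' top',k,m.sum(),cv2.minEnclosingCircle(P[m][:,:2].astype(np.float32)),P[m][:,2].mean())
E
```

```text
scene
cheese [ 0.6    -0.0121  0.1312]
jar [0.4381 0.1032 0.099 ]
large [ 0.4876 -0.2898  0.0745]
med [ 0.4959 -0.386   0.0466]
small [ 0.4173 -0.358   0.0436]
red [ 0.3885 -0.1774  0.0676]
yel [ 0.5214 -0.1628  0.069 ]
cheo [0.4319 0.2698 0.0669]
board [0.5038 0.3649 0.0169]
base [ 0.683  -0.0382  0.0538]
roll [0.6526 0.089  0.2409]
bar 664 [ 0.1505  0.9886  0.6302 -0.0025] ends [ 0.6115 -0.1249] [0.6494 0.1237]
base 1623 ((0.6870626211166382, -0.0007773935794830322), (0.387082040309906, 0.33800333738327026), 2.5527327060699463)
pan 1608 ((0.6278820037841797, -0.0016598515212535858), 0.1212635263800621)
board 1897 ((0.46624425053596497, 0.34448376297950745), (0.26088157296180725, 0.1439283937215805), 63.559349060058594)
 top cheese 347 ((0.6020168662071228, -0.014379196800291538), 0.030580885708332062) 0.13047468626228806
 top cheo 117 ((0.4397454261779785, 0.2732931971549988), 0.029396839439868927) 0.06545029323095287
 top large 67 ((0.48085859417915344, -0.2914414405822754), 0.012614656239748001) 0.07426242845854263
 top med 12 ((0.49630481004714966, -0.38924336433410645), 0.00688
[... 854 characters left out ...]
0.4648924171924591, 0.3469666838645935), (0.2600441873073578, 0.1403234302997589), 64.34031677246094)
 top cheese 321 ((0.6020374298095703, -0.012694028206169605), 0.030783867463469505) 0.13066636882477758
 top cheo 581 ((0.4402550756931305, 0.2749899625778198), 0.029714027419686317) 0.06562904006604653
 top large 20 ((0.4805399179458618, -0.2892760932445526), 0.011774223297834396) 0.0721682803925969
 top med 11 ((0.4926297962665558, -0.389967143535614), 0.010882990434765816) 0.05188279887736533
 top small 8 ((0.41298753023147583, -0.3595038950443268), 0.007820107974112034) 0.04169043477269387
 top jar 354 ((0.43404415249824524, 0.10372035950422287), 0.026829306036233902) 0.09944082245070784
```

```bash
python3 - <<'E'
from h import *; import cv2
from scipy.optimize import least_squares
np.set_printoptions(precision=4,suppress=True)
Q=[];B=[];L=[]
for n in('scene','side'):
    X,p=cloud(n+'0.npz'); P=X.reshape(-1,3); c=p.reshape(-1,3).astype(int)
    r=np.hypot(P[:,0]-.614,P[:,1])
    q=P[(r<.09)&(abs(P[:,2]-.0835)<.0025)]; Q.append(q)
    H=cv2.convexHull(q[:,:2].astype(np.float32))[:,0]
    f=least_squares(lambda a:np.hypot(H[:,0]-a[0],H[:,1]-a[1])-.075,[.614,0],loss='soft_l1',f_scale=.002)
    print(n,len(q),q[:,2].mean(),f.x,f.fun.std())
    b=P[(r<.14)&(abs(P[:,2]-.0545)<.0025)&(c.min(1)>60)]; B.append(b)
    print(' base',len(b),cv2.minAreaRect(b[:,:2].astype(np.float32)))
    l=P[(P[:,2]>.2285)&(P[:,2]<.236)&(r<.15)&(abs(P[:,1])<.07)]
    print(' bartop',len(l),np.polyfit(l[:,1],l[:,0],1))
    for z in(.1,.2):
      l=P[(abs(P[:,2]-z)<.02)&(r<.16)&(r>.08)]
      print(' posts',l[l[:,1]<0].mean(0),l[l[:,1]>0].mean(0))
b=np.vstack(B); print(cv2.minAreaRect(b[:,:2].astype(np.float32)))
E
```

```text
scene 1345 0.08281321929636087 [0.611 0.001] 0.0005444824670519619
 base 1397 ((0.6122534275054932, 0.0002640336751937866), (0.24146100878715515, 0.17923028767108917), 83.05406188964844)
 bartop 219 [0.1131 0.6273]
 posts [ 0.6171 -0.1165  0.1012] [0.6422 0.1107 0.1004]
 posts [ 0.6165 -0.1158  0.2005] [0.6452 0.0955 0.204 ]
side 1251 0.0828951442157821 [0.6109 0.0032] 0.0007770374101109147
 base 1124 ((0.6109678745269775, 0.008687302470207214), (0.233775332570076, 0.17745563387870789), 83.40047454833984)
 bartop 198 [0.1154 0.6248]
 posts [ 0.6112 -0.1089  0.0997] [0.6363 0.1193 0.1003]
 posts [ 0.6109 -0.109   0.1977] [0.6351 0.1168 0.2048]
((0.6119406223297119, 0.0024911314249038696), (0.2459246665239334, 0.18079781532287598), 83.23186492919922)
```

```bash
cat >> h.py <<'E'
from scipy.spatial.transform import Rotation as Ro
from station import bot,status,vision
def pose(g,psi,th=np.pi/4,back=0.,flip=0):
    """TCP pose that puts the grasp point at g, leaning th from vertical with heading psi"""
    d=np.array([np.sin(th)*np.cos(psi),np.sin(th)*np.sin(psi),-np.cos(th)])
    y=np.array([-np.sin(psi),np.cos(psi),0])*(-1 if flip else 1)
    q=Ro.from_matrix(np.c_[np.cross(y,d),y,d]).as_quat()
    return np.array(g)+d*(.011-back), q[[3,0,1,2]]
def st(m=''):
    s=status.observe(); print(m,round(s['time_s'],2),'p',s['ee_pos'].round(4),'F',s['contact_force'].round(2),'w',round(s['width'],4),'ff',round(s['finger_force'],1)); return s
CH=np.array([.602,-.0135,.0835]); PAN=np.array([.611,.002,.085]); LG=np.array([.4808,-.2905,.006]); FREE=np.array([.4917,.400,.018])
E
python3 - <<'E'
from h import *
np.set_printoptions(precision=2,suppress=True)
for nm,g,ps in(('cheese',CH+[0,0,.03],-.1),('pan',PAN+[0,0,.035],-.1),('large',LG+[0,0,.035],-.35),('large',LG+[0,0,.035],-.54),('free',FREE+[0,0,.03],.4),('free',FREE+[0,0,.03],.68)):
  for fl in(0,1):
    for th in(45,50):
      print(nm,ps,fl,th,[bot.ik(*pose(g,ps,np.radians(th),b,fl)) for b in(0,.14)])
E
```

```text
cheese -0.1 0 45 [None, array([-0.22, -0.61,  2.48,  0.17,  0.49, -1.81])]
cheese -0.1 0 50 [None, None]
cheese -0.1 1 45 [None, array([-0.22, -0.61,  2.48,  0.17,  0.49,  1.33])]
cheese -0.1 1 50 [None, None]
pan -0.1 0 45 [None, array([-0.15, -0.58,  2.45,  0.08,  0.48, -1.68])]
pan -0.1 0 50 [None, array([-0.16, -0.64,  2.54,  0.13,  0.37, -1.73])]
pan -0.1 1 45 [None, array([-0.15, -0.58,  2.45,  0.08,  0.48,  1.46])]
pan -0.1 1 50 [None, array([-0.16, -0.64,  2.54,  0.13,  0.37,  1.41])]
large -0.35 0 45 [array([-0.9 ,  0.08,  2.38,  1.63,  0.38,  2.67]), None]
large -0.35 0 50 [array([-0.93,  0.11,  2.42,  1.92,  0.46,  2.36]), None]
large -0.35 1 45 [array([-0.9 ,  0.08,  2.38,  1.63,  0.38, -0.47]), None]
large -0.35 1 50 [array([-0.93,  0.11,  2.42,  1.92,  0.46, -0.78]), None]
large -0.54 0 45 [None, None]
large -0.54 0 50 [array([-0.79,  0.09,  2.44,  2.45,  0.31,  2.07]), None]
large -0.54 1 45 [None, None]
large -0.54 1 50 [array([-0.79,  0.09,  2.44,  2.45,  0.31, -1.07]), None]
free 0.4 0 45 [None, array([ 0.72, -0.26,  2.4 , -0.76,  0.33, -0.61])]
free 0.4 0 50 [array([0.65, 0.24, 2.22, 3.97, 0.26, 0.93]), None]
free 0.4 1 45 [None, array([ 0.72, -0.26,  2.4 , -0.76,  0.33,  2.53])]
free 0.4 1 50 [array([ 0.65,  0.24,  2.22,  3.97,  0.26, -2.22]), None]
free 0.68 0 45 [None, array([ 0.43, -0.34,  2.46,  0.61,  0.31, -2.34])]
free 0.68 0 50 [array([0.48, 0.21, 2.26, 2.48, 0.25, 2.09]), None]
free 0.68 1 45 [None, array([ 0.43, -0.34,  2.46,  0.61,  0.31,  0.81])]
free 0.68 1 50 [array([ 0.48,  0.21,  2.26,  2.48,  0.25, -1.05]), array([ 0.41, -0.36,  2.54,  1.09,  0.23,  0.31])]
```

```bash
python3 - <<'E'
from h import *
for nm,g,pss in(('cheese',CH+[0,0,.03],(-.5,-.1,.3)),('pan',PAN+[0,0,.035],(-.5,-.1,.3)),('large',LG+[0,0,.035],(-.9,-.54,-.2)),('free',FREE+[0,0,.03],(.3,.68,1))):
 for ps in pss:
  for fl in(0,1):
    r=[]
    for th in(28,32,36,40,60,70):
      J=[bot.ik(*pose(g,ps,np.radians(th),b,fl)) for b in(0,.05,.1,.15)]
      r.append(f"{th}:"+','.join('-' if j is None else f"{j[3]:.1f}/{j[4]:.1f}/{j[5]:.1f}" for j in J))
    print(nm,ps,fl,' | '.join(r))
E
```

```text
cheese -0.5 0 28:-0.4/0.6/-0.9,-0.3/0.7/-0.9,-0.3/0.8/-0.9,-0.3/0.9/-0.9 | 32:-0.5/0.5/-0.7,-0.4/0.6/-0.8,-0.4/0.7/-0.8,-0.4/0.9/-0.8 | 36:-0.6/0.5/-0.6,-0.6/0.6/-0.6,-0.5/0.7/-0.7,-0.5/0.8/-0.7 | 40:-0.8/0.4/-0.4,-0.7/0.5/-0.5,-0.7/0.6/-0.5,-0.6/0.7/-0.6 | 60:4.3/0.6/0.8,-,-,- | 70:4.0/0.8/1.1,4.2/0.8/1.0,4.3/0.9/0.9,-
cheese -0.5 1 28:-0.4/0.6/2.3,-0.3/0.7/2.3,-0.3/0.8/2.2,-0.3/0.9/2.2 | 32:-0.5/0.5/2.4,-0.4/0.6/2.4,-0.4/0.7/2.3,-0.4/0.9/2.3 | 36:-0.6/0.5/2.6,-0.6/0.6/2.5,-0.5/0.7/2.5,-0.5/0.8/2.4 | 40:-,-0.7/0.5/2.7,-0.7/0.6/2.6,-0.6/0.7/2.6 | 60:4.3/0.6/-2.3,-,-,- | 70:4.0/0.8/-2.0,4.2/0.8/-2.1,4.3/0.9/-2.2,-
cheese -0.1 0 28:0.1/0.5/-1.7,0.1/0.6/-1.7,0.1/0.7/-1.7,0.1/0.9/-1.7 | 32:0.1/0.4/-1.7,0.1/0.5/-1.7,0.1/0.7/-1.7,0.1/0.8/-1.7 | 36:0.1/0.3/-1.8,0.1/0.5/-1.7,0.1/0.6/-1.7,0.1/0.7/-1.7 | 40:0.2/0.2/-1.8,0.2/0.4/-1.8,0.1/0.5/-1.8,0.1/0.6/-1.7 | 60:2.9/0.4/1.8,2.8/0.3/1.9,-,- | 70:3.0/0.7/1.7,-,-,-
cheese -0.1 1 28:0.1/0.5/1.5,0.1/0.6/1.5,0.1/0.7/1.5,0.1/0.9/1.5 | 32:0.1/0.4/1.4,0.1/0.5/1.4,0.1/0.7/1.4,0.1/0.8/1.4 | 36:0.1/0.3/1.4,0.1/0.5/1.4,0.1/0.6/1.4,0.1/0.7/1.4 | 40:0.2/0.2
[... 5148 characters left out ...]
 | 40:-,0.6/0.2/0.8,0.4/0.3/1.0,0.4/0.4/1.1 | 60:2.8/0.5/-1.4,2.7/0.5/-1.3,2.5/0.4/-1.2,- | 70:2.9/0.9/-1.5,2.8/0.9/-1.4,-,-
free 1 0 28:0.5/0.5/-2.5,0.5/0.6/-2.5,0.4/0.7/-2.5,0.4/0.8/-2.5 | 32:-,0.6/0.6/-2.7,0.6/0.7/-2.6,0.5/0.8/-2.6 | 36:-,-,-,- | 40:-,-,-,- | 60:2.0/0.7/2.1,1.9/0.7/2.2,1.7/0.8/2.3,1.5/0.9/2.5 | 70:2.2/1.0/1.9,2.1/1.0/2.0,1.9/1.0/2.0,1.8/1.1/2.1
free 1 1 28:0.5/0.5/0.6,0.5/0.6/0.6,0.4/0.7/0.7,0.4/0.8/0.7 | 32:0.7/0.5/0.4,0.6/0.6/0.5,0.6/0.7/0.5,0.5/0.8/0.6 | 36:0.9/0.4/0.2,0.8/0.5/0.3,0.7/0.6/0.4,0.6/0.7/0.4 | 40:1.1/0.4/-0.0,1.0/0.5/0.1,0.9/0.6/0.2,0.8/0.7/0.3 | 60:2.0/0.7/-1.0,1.9/0.7/-0.9,1.7/0.8/-0.8,1.5/0.9/-0.7 | 70:2.2/1.0/-1.2,2.1/1.0/-1.2,1.9/1.0/-1.1,1.8/1.1/-1.1
```

```bash
echo "TH=np.radians(34)" >> h.py; python3 - <<'E'
from h import *
g=CH+[0,0,.029]; pp=lambda b,dz=0:pose(g+[0,0,dz],-.1,TH,b,1)
bot.gripper_to(.085,grasp_force=25)
bot.move_to([.38,-.1,.33],pp(0)[1]); st('via')
bot.move_to(*pp(.14)); st('pre')
bot.move_linear(pp(0)[0],v=.12); st('at')
import cv2; cv2.imwrite('pics/at.png',vision.camera('side')[0][130:330,150:400].repeat(3,0).repeat(3,1)[:600])
E
```

```text
Traceback (most recent call last):
station.Unreachable: the arm cannot take that pose within its joint ranges
```

```bash
python3 - <<'E'
from h import *
g=CH+[0,0,.029]; pp=lambda b,dz=0:pose(g+[0,0,dz],-.1,TH,b,1)
bot.move_to(pose([.45,-.25,.28],-.4,TH,0,1)[0],pose(g,-.4,TH,0,1)[1]); st('via')
bot.move_to(*pp(.14)); st('pre')
bot.move_linear(pp(0)[0],v=.12); st('at')
import cv2; cv2.imwrite('pics/at.png',vision.camera('side')[0][130:330,150:400].repeat(3,0).repeat(3,1)[:600])
E
```

```text
via 1.86 p [ 0.4557 -0.2531  0.2715] F [ 0.67  0.62 -0.16] w 0.085 ff 0.0
pre 2.88 p [ 0.5305 -0.0071  0.2198] F [0.83 0.31 0.16] w 0.085 ff 0.0
at 4.19 p [ 0.6083 -0.0143  0.104 ] F [-0.21  0.8   0.53] w 0.0849 ff 0.0
```

View pics/at.png

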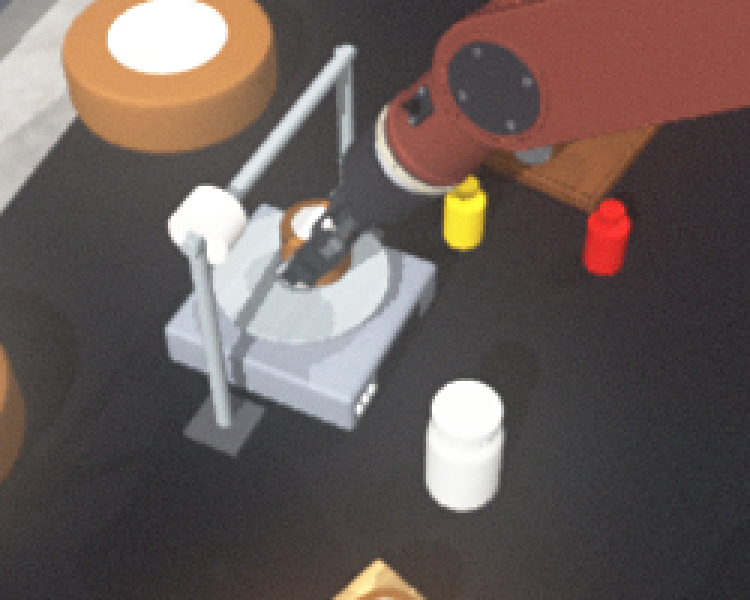

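The fingers straddle the cheese at crop (315,260), clear of the bar, and no force shows. I'll grip it and lift.

```bash
python3 - <<'E'
from h import *
g=CH+[0,0,.029]; pp=lambda b,dz=0:pose(g+[0,0,dz],-.1,TH,b,1)
bot.gripper_to(.05,grasp_force=30); st('grip')
bot.move_linear(pp(0,.005)[0],v=.04); st('lift')
bot.move_linear(pp(.14,.005)[0],v=.15); st('back')
f=FREE+[0,0,.029]; fp=lambda b,dz=0:pose(f+[0,0,dz],.68,TH,b,1)
bot.move_to(*fp(0,.15)); st('over')
bot.move_linear(fp(0,.02)[0],v=.12); st('near')
import cv2; cv2.imwrite('pics/near.png',vision.camera('side')[0][220:420,150:400].repeat(3,0).repeat(3,1))
E
```

```text
grip 4.59 p [ 0.6083 -0.0141  0.1038] F [0.19 0.23 0.81] w 0.0593 ff 34.2
lift 4.87 p [ 0.6079 -0.0141  0.1084] F [-1.16  0.3  -1.98] w 0.0592 ff 34.0
back 5.95 p [ 0.5299 -0.0063  0.2235] F [-0.05  0.46 -1.83] w 0.0591 ff 34.0
over 7.46 p [0.497  0.4032 0.1879] F [-0.31  0.56 -1.58] w 0.0588 ff 34.0
near 8.69 p [0.4972 0.4043 0.059 ] F [ 0.09  0.06 -2.2 ] w 0.0591 ff 34.0
```

View pics/near.png

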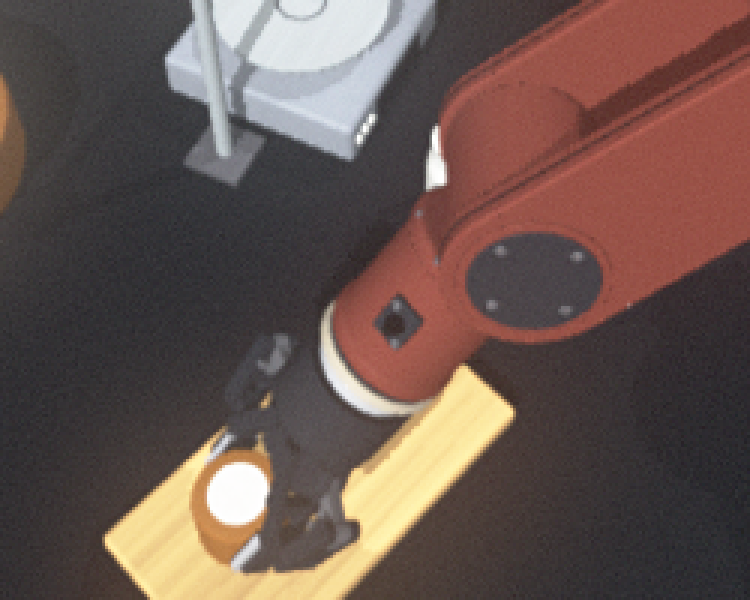

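The cheese is held upright over the free part of the board at crop (235,500). I'll lower it until it touches.

```bash
python3 - <<'E'
from h import *
f=FREE+[0,0,.029]; fp=lambda b,dz=0:pose(f+[0,0,dz],.68,TH,b,1)
bot.move_linear(fp(0,.004)[0],v=.05)
z0=np.mean([status.observe()['contact_force'][2] for _ in range(5)])
for dz in np.arange(.003,-.0045,-.001):
    bot.move_linear(fp(0,dz)[0],v=.02); s=st(f'{dz:.3f}')
    if s['contact_force'][2]-z0>3: break
bot.gripper_to(.085); bot.dwell(.3); st('open')
bot.move_linear(fp(.13,dz)[0],v=.15); st('back')
bot.move_to(pose([.47,-.2,.28],-.3,TH,0,1)[0],pose(f,-.3,TH,0,1)[1]); st('via')
import cv2
for n in('side','scene','wrist'):
    p,d=vision.camera(n); i=vision.camera_info(n); np.savez(f"{n}1.npz",p=p,d=d,K=i["intrinsics"],R=i["R"],t=i["t"]); cv2.imwrite(f'pics/{n}1.png',p)
X,p=cloud('side1.npz'); P=X.reshape(-1,3)
for zt,c in((.066,FREE),(.066,[.44,.2745])):
    m=(np.hypot(P[:,0]-c[0],P[:,1]-c[1])<.05)&(abs(P[:,2]-zt)<.004); print(m.sum(),cv2.minEnclosingCircle(P[m][:,:2].astype(np.float32)),P[m][:,2].mean())
# pan again
for n in('scene','side'):
    X,p=cloud(n+'1.npz'); P=X.reshape(-1,3)
    H=P[(np.hypot(P[:,0]-.611,P[:,1]-.002)<.09)&(abs(P[:,2]-.085)<.0025)]; print(n,len(H),H[:,2].mean())
    H=cv2.convexHull(H[:,:2].astype(np.float32))[:,0]
    from scipy.optimize import least_squares
    print(least_squares(lambda a:np.hypot(H[:,0]-a[0],H[:,1]-a[1])-.075,[.611,.002],loss='soft_l1',f_scale=.002).x)
E
```

```text
0.003 9.46 p [0.4966 0.4039 0.041 ] F [ 0.08 -0.53 -2.18] w 0.059 ff 34.0
0.002 9.71 p [0.4965 0.4039 0.0399] F [-0.18  0.26 -2.1 ] w 0.0591 ff 34.0
0.001 9.96 p [0.4968 0.404  0.0392] F [-0.31  0.58 -0.57] w 0.059 ff 34.1
0.000 10.21 p [0.4974 0.4044 0.0392] F [-1.77 -0.54  5.26] w 0.0588 ff 34.7
open 10.89 p [0.4965 0.4038 0.0378] F [-0.22 -0.24 -0.48] w 0.0846 ff 0.0
back 11.91 p [0.4398 0.3581 0.1451] F [ 0.93  0.08 -0.61] w 0.0848 ff 0.0
via 13.96 p [ 0.476  -0.2011  0.2705] F [ 0.28  0.09 -0.18] w 0.0851 ff 0.0
748 ((0.492794930934906, 0.40184319019317627), 0.029763124883174896) 0.0655891232551582
579 ((0.44022515416145325, 0.27467966079711914), 0.03018772043287754) 0.06568122294273808
scene 1989 0.08452442253951438
[0.61085142 0.00095501]
side 1770 0.08468991476105109
[0.6110358  0.00283808]
```

View pics/side1.png

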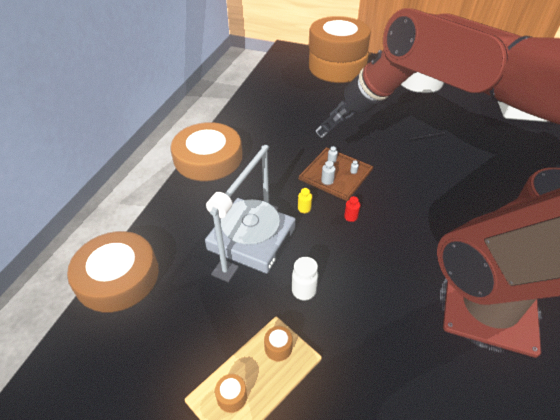

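View pics/wrist1.png

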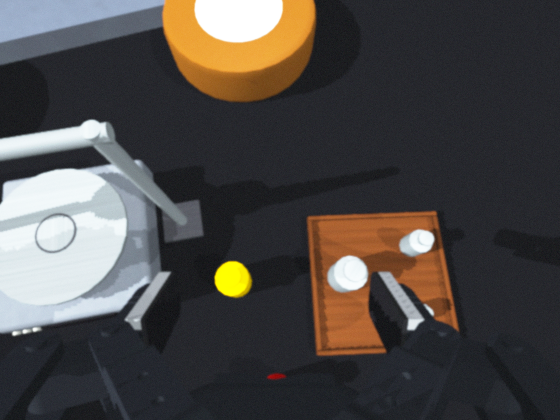

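The side view shows the small cheese upright on the board at (231,392) and the other cheese unmoved at (278,343). The wrist view shows the large weight at (350,272), with the medium one at (417,243). Next I'll refine the weight's position and grasp it.

```bash
python3 - <<'E'
from h import *; import cv2
for n in('scene0','side0','wrist1'):
    X,p=cloud(n+'.npz'); P=X.reshape(-1,3); r=np.hypot(P[:,0]-LG[0],P[:,1]-LG[1])
    for lo,hi in((.0725,.08),(.053,.0575)):
        m=(r<.03)&(P[:,2]>lo)&(P[:,2]<hi); print(n,lo,m.sum(),cv2.minEnclosingCircle(P[m][:,:2].astype(np.float32)),P[m][:,2].mean())
g=LG+[0,0,.036]; pp=lambda b,dz=0:pose(g+[0,0,dz],-.54,TH,b,1)
print([bot.ik(*pp(b,dz)) is not None for b,dz in((.12,0),(0,0),(0,.06),(0,.15))])
E
```

```text
scene0 0.0725 59 ((0.4808817505836487, -0.2914057672023773), 0.012606034055352211) 0.07457845258833955
scene0 0.053 85 ((0.48161959648132324, -0.2920989990234375), 0.019404616206884384) 0.05553312619684265
side0 0.0725 35 ((0.4803636968135834, -0.28955718874931335), 0.011904892511665821) 0.07478806101603222
side0 0.053 43 ((0.48048245906829834, -0.28879785537719727), 0.019175969064235687) 0.05558215098401428
wrist1 0.0725 379 ((0.4806996285915375, -0.29251715540885925), 0.011811718344688416) 0.07530560836892085
wrist1 0.053 415 ((0.48059743642807007, -0.29248926043510437), 0.018934430554509163) 0.056313075899251386
[True, True, True, True]
```

```bash
sed -i 's/LG=np.array(\[.4808,-.2905/LG=np.array([.4807,-.2910/' h.py; python3 - <<'E'
from h import *; import cv2
g=LG+[0,0,.036]; pp=lambda b,dz=0:pose(g+[0,0,dz],-.54,TH,b,1)
bot.gripper_to(.07,grasp_force=45)
bot.move_to(*pp(.13)); st('pre')
bot.move_linear(pp(0)[0],v=.1); st('at')
bot.gripper_to(.03,grasp_force=45); s=st('grip')
if .034<s['width']<.042:
    bot.move_linear(pp(0,.02)[0],v=.05); st('lift')
    bot.move_linear(pp(0,.15)[0],v=.15); st('up')
    p=vision.camera('side')[0]; cv2.imwrite('pics/up.png',p[50:250,230:480].repeat(3,0).repeat(3,1))
E
```

```text
pre 15.06 p [ 0.4244 -0.2574  0.142 ] F [ 0.23 -0.    1.86] w 0.0699 ff 0.0
at 16.51 p [ 0.4862 -0.2943  0.0334] F [-0.05  0.63  0.55] w 0.0698 ff 0.0
grip 16.91 p [ 0.4863 -0.2946  0.0337] F [-3.54  1.5   6.5 ] w 0.0366 ff 45.2
lift 17.46 p [ 0.4856 -0.2937  0.0523] F [-0.23 -0.29 -4.35] w 0.0365 ff 45.3
up 18.48 p [ 0.4852 -0.2935  0.1811] F [-0.06  0.18 -5.17] w 0.0367 ff 45.4
```

View pics/up.png

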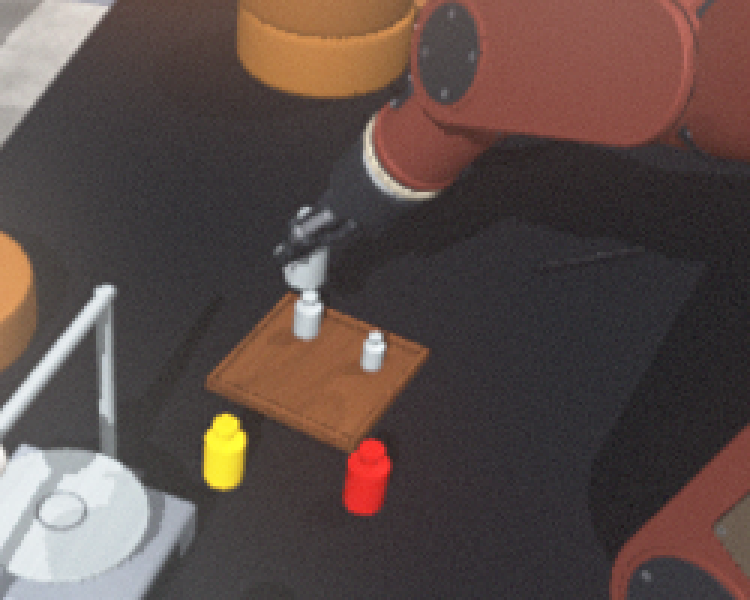

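The weight is held and looks roughly upright at crop (305,255); the medium and small weights stand undisturbed at (307,318) and (373,350). I'll bring it in along the tool axis.

```bash
python3 - <<'E'
from h import *; import cv2
g=PAN+[0,0,.036]; pp=lambda b,dz=0:pose(g+[0,0,dz],-.1,TH,b,1)
bot.move_to(*pp(.14,.008)); st('pre')
bot.move_linear(pp(0,.008)[0],v=.1); bot.dwell(.2); s=st('in')
for n in('side','scene'):
    p,d=vision.camera(n); i=vision.camera_info(n); np.savez(f"{n}2.npz",p=p,d=d,K=i["intrinsics"],R=i["R"],t=i["t"])
    X,_=cloud(n+'2.npz'); P=X.reshape(-1,3); r=np.hypot(P[:,0]-g[0],P[:,1]-g[1])
    for lo,hi in((.159,.166),(.09,.1)):
        m=(r<.03)&(P[:,2]>lo)&(P[:,2]<hi)
        if m.sum()>3: print(n,lo,m.sum(),cv2.minEnclosingCircle(P[m][:,:2].astype(np.float32)),P[m].mean(0),P[m][:,2].max())
    if n=='side': cv2.imwrite('pics/in.png',cv2.resize(p[150:280,180:330],None,fx=4.5,fy=4.5,interpolation=cv2.INTER_CUBIC))
E
```

```text
pre 19.71 p [0.5391 0.0086 0.2354] F [-0.13  0.4  -4.37] w 0.0372 ff 45.4
in 21.46 p [0.6173 0.0014 0.1205] F [ 0.03 -0.4  -4.56] w 0.0367 ff 45.4
side 0.159 42 ((0.6100975871086121, 0.011861220002174377), 0.01977510377764702) [0.61330773 0.00631609 0.16162946] 0.16457932081471138
side 0.09 29 ((0.6085004210472107, 0.006590803153812885), 0.018303029239177704) [0.6038207  0.01503137 0.09659354] 0.09999786029999372
scene 0.159 91 ((0.6052311658859253, 0.0023423274978995323), 0.02889648824930191) [0.60810157 0.00194763 0.16174335] 0.16580680748145182
scene 0.09 37 ((0.6149967908859253, -4.059821367263794e-05), 0.0179696436971426) [ 0.62320021 -0.00462522  0.09596941] 0.09976993449251473
```

View pics/in.png

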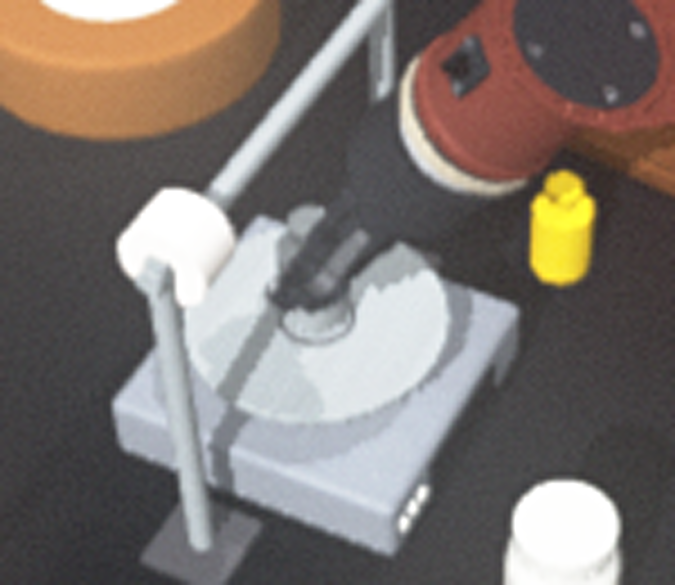

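The weight hangs over the engraved ring at crop (318,318), upright and clear of the bar. I'll lower it gently until the pan carries the load.

```bash
python3 - <<'E'
from h import *; import cv2
g=PAN+[0,0,.036]; pp=lambda b,dz=0:pose(g+[0,0,dz],-.1,TH,b,1)
bot.move_linear(pp(0,.002)[0],v=.03)
for dz in np.arange(.001,-.0075,-.001):
    bot.move_linear(pp(0,dz)[0],v=.015); bot.dwell(.1)
    F=np.mean([status.observe()['contact_force'][2] for _ in range(3)]); st(f'{dz:.3f} {F:.2f}')
    if F>0: break
E
```

```text
0.001 -4.58 22.26 p [0.6172 0.0014 0.113 ] F [-0.35  0.21 -4.58] w 0.0366 ff 45.4
0.000 -3.97 22.61 p [0.6173 0.0013 0.1121] F [-0.03  0.4  -3.97] w 0.0366 ff 45.5
-0.001 -4.30 22.96 p [0.6173 0.0014 0.1111] F [ 0.15  0.27 -4.3 ] w 0.0367 ff 45.5
-0.002 -1.69 23.31 p [0.6174 0.0014 0.1102] F [ 0.44  0.05 -1.69] w 0.037 ff 45.6
-0.003 -1.89 23.66 p [0.6174 0.0013 0.1091] F [ 0.06 -0.1  -1.89] w 0.0366 ff 45.7
-0.004 0.20 24.01 p [0.6174 0.0013 0.1082] F [ 0.39 -0.38  0.2 ] w 0.0367 ff 45.8
```

```bash
python3 - <<'E'
from h import *; import cv2
g=PAN+[0,0,.036]; pp=lambda b,dz=0:pose(g+[0,0,dz],-.1,TH,b,1)
bot.gripper_to(.045); bot.gripper_to(.065); bot.dwell(.3); st('open')
bot.move_linear(pp(.05,-.004)[0],v=.05); bot.move_linear(pp(.15,-.004)[0],v=.12); st('back')
bot.move_to(pose([.45,-.25,.28],-.4,TH,0,1)[0],pose(g,-.4,TH,0,1)[1]); bot.dwell(.3); st('away')
for n in('side','scene'):
    p,d=vision.camera(n); i=vision.camera_info(n); np.savez(f"{n}3.npz",p=p,d=d,K=i["intrinsics"],R=i["R"],t=i["t"])
    X,_=cloud(n+'3.npz'); P=X.reshape(-1,3); r=np.hypot(P[:,0]-g[0],P[:,1]-g[1])
    for lo,hi in((.145,.154),(.127,.133)):
        m=(r<.035)&(P[:,2]>lo)&(P[:,2]<hi)
        if m.sum()>3: print(n,lo,m.sum(),cv2.minEnclosingCircle(P[m][:,:2].astype(np.float32)),P[m][:,2].mean())
    m=(r<.07)&(r>.03)&(abs(P[:,2]-.082)<.006); print('pan z',np.median(P[m][:,2]))
    if n=='side': cv2.imwrite('pics/end.png',p)
E
```

```text
open 24.89 p [0.6171 0.0014 0.1079] F [-0.34  0.38  0.  ] w 0.0649 ff 0.0
back 27.02 p [0.5335 0.0098 0.2315] F [-0.88 -0.33 -0.79] w 0.0649 ff 0.0
away 28.39 p [ 0.4561 -0.2515  0.2707] F [-0.48  0.42 -0.73] w 0.0651 ff 0.0
side 0.145 62 ((0.6105648875236511, 0.003350753802806139), 0.012205989100039005) 0.1488823316081637
side 0.127 85 ((0.6104823350906372, 0.0042915940284729), 0.018489345908164978) 0.1302570946971255
pan z 0.07989337519010123
scene 0.145 66 ((0.6099105477333069, 0.0016794251278042793), 0.012737863697111607) 0.14860876041993362
scene 0.127 101 ((0.6119289994239807, 0.0006482744356617332), 0.019071413204073906) 0.13030107434094673
pan z 0.07988636695381343
```

View pics/end.png

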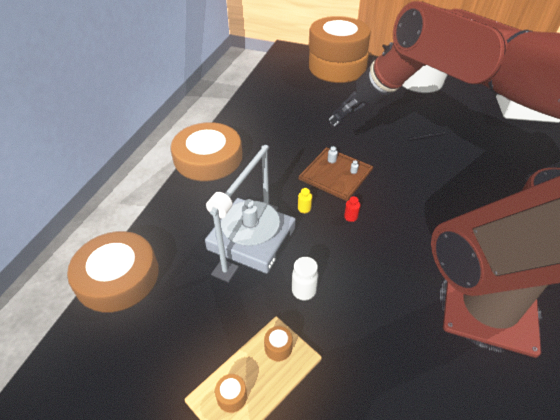

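The weight stands upright and centred on the pan at (250,213), pressing it down about 5 mm. The cheese is on the board at (231,392) and nothing else has moved. I'll hand it in.

```bash
python3 -c "
from station import ticket; print(ticket.sign_off())"
```

```text
the job is handed in; nothing more can be done
None
```

I handed the job in: the small cheese stands upright on the board's free part, and the large weight stands upright and centred within about 2 mm on the pan, pressing it down about 5 mm; sign-off returned no verdict.

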